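# Test and reset the kettle's safety cut-off

## Task

Test the kettle's safety cut-off on the dresser: with the fingertips, press its mushroom button straight down until it latches, and take the fingers off it to see that it stays in. Then push one of the button's ears round clockwise (seen from above) until the latch lets go and the button pops back up, and take the hand away. Only touch and push gently: do not grip the button, and leave the kettle and the tea things where they stand.

Things in the scene. Friction and masses are not known exactly. Their poses are not given: they have to be found in the camera images.
- cutoff: the safety cut-off, a cream plastic box 130 x 130 mm, 45 mm high, fixed to the dresser top, its yaw varied; origin at the centre of its underside, x away from the robot, y left, z up. Upright in the middle of its top stands a grey mushroom button: domed cap 44 mm across with two opposite ears, turning as one piece. Over 35 N in all, as a grip would give, is too hard (100 N at the bottom of the stroke)
- cap_top (a point): top centre of the button's domed cap, on the button's vertical axis; 86 mm above the dresser top when the button is up, 75 mm when latched
- ear_left (a point): middle of the ear on the box's +y side (left, from the robot), 38 mm from the button's axis; 73 mm above the dresser top when the button is up, 62 mm when latched. An ear is an upright block 10 mm thick, 18 mm high (9 mm above and below this point), reaching out to 48 mm from the axis. To turn clockwise this ear goes away from the robot
- ear_right (a point): the same point on the opposite ear; to turn clockwise this ear comes towards the robot
- press (a joint): how far the button is pressed in, m: 0 up, 0.013 bottomed. Its spring takes 3 N at first and 5 to 8 N on the way down; pressed to the bottom it snaps into its latch, and when let go stays at about 0.011 by itself
- twist (a joint): how far the head is turned clockwise seen from above, rad: 0 at rest, 0.95 at the stop. With the button latched, turning the head to about 0.5 frees the latch and the button springs up; 0.75 frees it surely. Turning takes less than 0.2 N m. A light spring turns the head back to 0 when let go
- kettle: cream kettle, 156 mm across, 184 mm high with its knob, standing on the tray; origin at the centre of its underside; handle on its +x side. Leave alone
- mug: duck-egg blue mug, 80 mm across, 88 mm high, standing near the cut-off; origin at the centre of its underside. Leave alone
- mug_tray: a like mug on the tray. Leave alone
- sugar_bowl: white lidded sugar bowl, 92 mm across, 90 mm high, near the cut-off; origin at the centre of its underside. Leave alone
- spoon_rest: white ceramic spoon rest on the tray, 84 mm across, 13 mm high, with a short tail on its -x side; origin at the centre of the round part's underside. Leave alone
- strainer: steel squeeze-handled tea strainer lying along its x axis to the right of the cut-off, 165 mm long, 45 mm high at its ball (+x end); origin near its middle, on the dresser top. Leave alone
- tray: oval tray 420 x 260 mm, 15 mm high over its rim, to the left, fixed; origin at the centre of its underside
Mind the look-alikes: they are no part of the job. What is shaped like the cutoff but orange or turquoise is not meant.

How it is judged:
On the way, in this order (a step that is already met when the one before it is completed fails the run):
1. the button is latched: it stays in (at least 9 mm of its 13 mm) for 0.2 s with nothing of the robot pressing on it (value of joint press above 0.009 m and value of joint twist below 0.3 rad and contact force between each of the fingers, the arm and cutoff below 0.3 N), for 0.2 s.
2. the head is turned clockwise by at least 0.4 rad and the button has risen from its latch (value of joint twist above 0.4 rad and value of joint press below 0.0055 m).
At the end, for the whole second after the job is handed in: the button is back up (pressed in less than 1.5 mm) and its head turned back to rest (within 0.12 rad), and the kettle, mugs, sugar bowl, spoon rest and strainer stand upright within 15 mm of where they started (value of joint press below 0.0015 m and value of joint twist below 0.12 rad and distance of each of mug, mug_tray, sugar_bowl, spoon_rest, strainer, kettle from where it was at the start of the episode below 0.015 m and angle between each of mug, mug_tray, sugar_bowl, spoon_rest, strainer, kettle's own z axis and vertical below 0.15 rad); the robot touches nothing.
It fails at once if the cut-off or its button is gripped, or pushed with more than 35 N in all while the button is not at the bottom of its stroke (12 mm or more in) (contact force between any of the fingers, the arm and cutoff above 35 N and value of joint press below 0.012 m).
It fails at once if the button is rammed: more than 100 N on it at the bottom of its stroke (contact force between any of the fingers, the arm and cutoff above 100 N).
It fails at once if a bystander is moved, lifted or knocked by more than 15 mm (distance of any of mug, mug_tray, sugar_bowl, spoon_rest, strainer, kettle from where it was at the start of the episode above 0.015 m).
It also fails if it takes over 38 s, if anything falls off the work surface, if the arm or the gripper's body presses on something with over 40 N, if the wrist force passes 120 N, or if a joint passes its speed limit or range.

## Robot

A 6-joint arm with a two-finger parallel gripper is mounted at the origin on the work surface. World frame = base frame: x ahead of the robot, y to its left, z up, the work surface at z = 0. Lengths are in m, angles in rad, forces in N, time in s.
With the tool pointing down it reaches from about 0.375 to 0.9 m from the base axis. Payload 3.1 kg.
Tool frame: the origin (TCP) lies on the centre line of the jaws, within the pads' length; the fingertips stand 8 mm ahead of it and the grasp point (between the pads) lies 11 mm behind it; z points along the fingers, y is the line along which they close (so a half turn about z gives the same grasp; the last joint's range is limited). The gripper opens to 87 mm and grips with 3 to 60 N. Pads are 19 mm wide; open, the fingers measure 117 mm over their backs; the gripper's body (75 mm by 190 mm) begins 51 mm behind the grasp point.
Start: joints at [-1.526, 0.527, 1.433, -0, 1.181, -0.178], TCP at [0.139, -0.609, 0.231] pointing down, gripper open.
Joint ranges: [-3.08, 3.08], [-0.75, 2.2], [0.22, 2.44], [-1.43, 4.57], [0, 2.65], [-2.85, 2.85]. Speed limits (rad/s): [2.79, 2.79, 3.14, 3.14, 3.14, 3.14].

## Interface

Orientations are given as a unit quaternion [x, y, z, w].
In Python, from rig import robot gives the robot as it stands. The module is installed in compiled form; this text tells all that it offers.
- The arm moves only by the tool send_rows, never from a script. Its argument "increments" is one flat list of numbers, 7 for each row, row after row: the turn, a rotation vector about the world's x, y, z in rad, then the shift along the world's x, y, z in cm, then the opening, from 0 (shut) to 1 (fully open). A call has 1 to 20 rows; each row shifts and turns the commanded pose from where the row before left it; what a row does not reach is not made up. A row lasts 1/12 s, in which the tool goes at most 41.7 mm and 7.16 degrees, less where a joint would pass 70% of its speed; a pose out of reach is approached as far as the arm can. A call is refused whole if a number of a shift passes 4.17 or a number of a turn 0.125, either way. A call with a gripper value outside its range is refused whole. The fingers move at their own pace and stop on an object; "newtons" is the grip in N (left out, the last holds). Time passes only in rows, so rows that do not move let the fingers close. It gives the time, the measured TCP pose, the force, the opening and the grip force at its end, in the units of the state.
- robot.get_obs(): the state, without advancing time (a new reading comes with each control period).
- robot.camera(name): name is "scene" or "top"; returns a dict with "image" (480x640x3 uint8, red, green, blue), "range_z" (480x640 float32, m along the optical axis (not along the pixel's ray), 0 where there is no reading), "fx", "fy", "cx", "cy" (pixels), "R" (3x3) and "t" (3): a world point X has camera coordinates R X + t. Camera axes: x right, y down, z forward; pixel columns grow to the right and rows downward; lengths in m; the calibration is good to about 2 mm. A picture is of the moment at which its call begins.
- robot.hand_in(): hands the job in; it is judged then, once.
The state is a dict: "time": time; "q": joint angles; "joint_velocities": joint speeds; "joint_torque": joint torques, N m; "position": TCP position; "tool_rot": TCP orientation; "ft_force": force on the tool from outside, world axes, zero at the start; "moment": the same for the moment, N m; "grip_width": finger opening in m; "grip_force": force on a finger pad.
Only numpy, scipy, OpenCV 4.12 (cv2) and the standard library are available. Lean on these libraries where they do the work, as an engineer would, in place of code of your own. Each camera call takes 0.05 s, during which the arm holds its last target. There are 200 camera calls.

## Working session

There is one attempt and no reset: what is moved stays moved. The work goes in short steps, Python scripts to look and compute and a tool call to move; the robot and the scene stay as the last step left them, time stands still between calls to the robot, and variables do not carry over. Pictures are saved under pics/ and viewed, at most 10 in all, crops included, and the job is handed in when it is done.

Besides the shell and the picture viewer there is one more tool, called in YAML: its name, and indented under it one key for each argument. send_rows: Moves the arm, as the interface text tells. Its arguments: {"type":"object","properties":{"increments":{"type":"array"},"newtons":{"type":"number"}},"required":["increments"]}

```bash
mkdir -p pics; python3 - <<'E'
from rig import robot
import cv2,numpy as np,pickle
d={}
for n in("scene","top"):
    c=robot.camera(n); d[n]=c
    cv2.imwrite(f"pics/{n}0.png",c["image"][:,:,::-1])
    print(n,c["fx"],c["cx"],c["cy"],np.round(-c["R"].T@c["t"],3))
pickle.dump(d,open("c0.pkl","wb"))
o=robot.get_obs();print(o)
E
```

```text
scene 457.9867716805692 313.508253491876 236.13023074646284 [ 0.983 -0.492  0.986]
top 507.31860872227384 323.34960799142476 237.86911796781627 [0.392 0.015 1.049]
{'time': 0.1, 'q': array([-1.52552124e+00,  5.28360198e-01,  1.43374721e+00,  1.37939720e-05,
        1.18140700e+00, -1.78499805e-01]), 'joint_velocities': array([-0.00017291, -0.00020917, -0.00355916, -0.00067652,  0.00019882,
        0.00010183]), 'joint_torque': array([ 2.16507301e-04, -4.40986204e+01, -1.77150947e+01,  6.35189423e-02,
        5.33880189e-02, -4.51941708e-05]), 'position': array([ 0.13869861, -0.60876952,  0.22968604]), 'tool_rot': array([ 9.93746961e-01,  1.11651486e-01,  7.03231059e-05, -9.58323352e-04]), 'ft_force': array([ 0.55633377, -0.2903282 , -0.34470328]), 'moment': array([-0.02841162, -0.08805915, -0.0206791 ]), 'grip_force': 0.0, 'grip_width': 0.08721360101114924}
```

View pics/scene0.png

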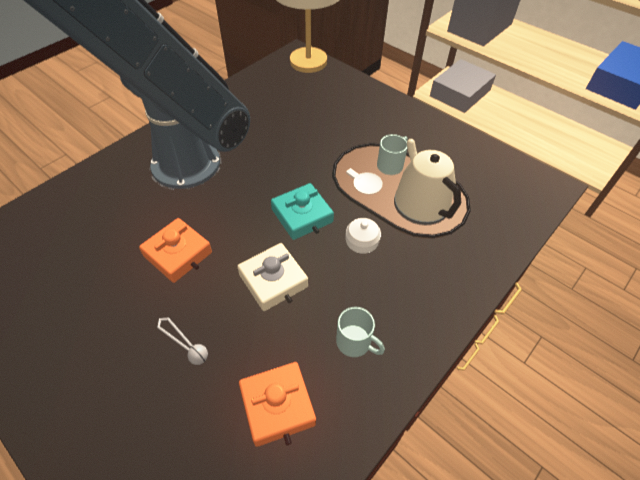

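View pics/top0.png

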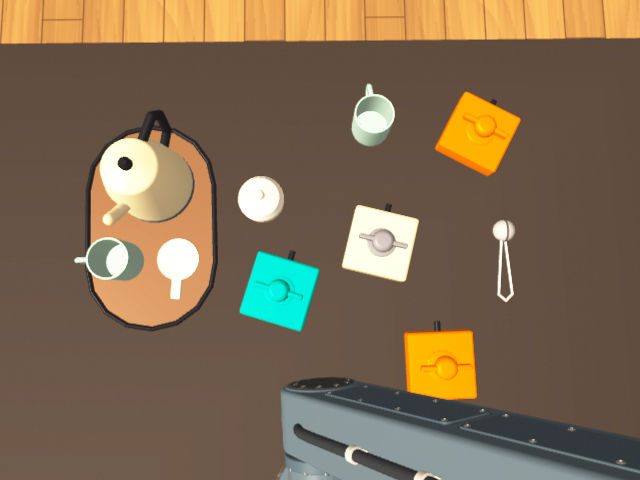

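The top view shows the cream box at about (381,243), with its grey button at (383,241) and ears at about (364,237) and (402,245). The turquoise and orange ones are decoys. In the scene view the box is at (273,275). I'll measure it now.

```bash
cat > h.py <<'E'
import numpy as np,cv2
def ray(c,u,v,z):
    d=c["R"].T@np.array([(u-c["cx"])/c["fx"],(v-c["cy"])/c["fy"],1]);o=-c["R"].T@c["t"]
    return o+d*(z-o[2])/d[2]
def cloud(c):
    v,u=np.mgrid[:480,:640];z=c["range_z"]
    P=np.stack([(u-c["cx"])/c["fx"]*z,(v-c["cy"])/c["fy"]*z,z],-1)
    W=(P-c["t"])@c["R"];W[z==0]=np.nan;return W
E
python3 - <<'E'
import pickle;from h import *
d=pickle.load(open("c0.pkl","rb"))
for n,(x0,y0,x1,y1) in {"top":(335,195,428,290),"scene":(230,235,315,315)}.items():
    c=d[n];W=cloud(c);I=cv2.cvtColor(c["image"],cv2.COLOR_RGB2HSV).astype(int)
    S=np.zeros((480,640),bool);S[y0:y1,x0:x1]=1
    h=W[...,2]
    top=S&(abs(h-.045)<.006)&(I[...,2]>120)
    p=W[top];r=cv2.minAreaRect((p[:,:2]*1000).astype(np.float32));print(n,"box",r,np.median(p[:,2]))
    b=S&(h>.058);p=W[b]
    print(" button n",b.sum(),"zmax",np.nanmax(p[:,2]),"cent",p.mean(0))
    k=p[p[:,2]>.08]; print(" cap",len(k),k.mean(0) if len(k) else 0)
    m=p[:,:2]-(k.mean(0)[:2] if len(k) else p.mean(0)[:2])
    e=p[np.hypot(*m.T)>.027];m=m[np.hypot(*m.T)>.027]
    for s in(1,-1):
        q=e[m[:,1]*s>0];print(" ear",s,len(q),q.mean(0),np.degrees(np.arctan2(*(m[m[:,1]*s>0].mean(0)[::-1]))))
W=cloud(d["top"])
for n,(u,v) in dict(bowl=(261,199),mug=(372,120),teal=(280,290),strainer=(504,230),or2=(441,366)).items(): print(n,W[v,u])
E
```

```text
top box ((500.3359375, -111.3720932006836), (129.75881958007812, 129.51051330566406), 75.71195220947266) 0.04398620010638096
 button n 566 zmax 0.08894904763539731 cent [ 0.49954462 -0.11033239  0.0818393 ]
 cap 426 [ 0.49992997 -0.11187602  0.0835793 ]
 ear 1 67 [ 0.50891642 -0.07539578  0.07939881] 76.1614374929861
 ear -1 61 [ 0.49054142 -0.14726238  0.07977181] -104.85911254524319
scene box ((499.8909912109375, -113.18839263916016), (130.21340942382812, 132.2727813720703), 75.76699829101562) 0.04514421287599281
 button n 399 zmax 0.08992090212256817 cent [ 0.50251663 -0.11621341  0.08067299]
 cap 256 [ 0.50035906 -0.11487546  0.08427204]
 ear 1 55 [ 0.50967956 -0.07861339  0.07775479] 75.58520237345421
 ear -1 57 [ 0.49139186 -0.15075064  0.07759844] -104.03383824305689
bowl [0.58470219 0.12460464 0.07183425]
mug [ 0.76482518 -0.1038679   0.00844097]
teal [0.40702393 0.08728847 0.08525825]
strainer [ 0.52109579 -0.3593166   0.04273149]
or2 [ 0.2620407  -0.21142469  0.08554448]
```

The box centre is at about (0.500, -0.1125), yaw about -14.3°, with ears at 75.7° and -104.3°. Sizes and heights match the given ones. Next I go above the button, shut the fingers, and turn the tool x axis along the ears.

send_rows:
  increments: [0,0,0.061,2.0,2.75,-0.3,0,0,0,0.061,2.0,2.75,-0.3,0,0,0,0.061,2.0,2.75,-0.3,0,0,0,0.061,2.0,2.75,-0.3,0,0,0,0.061,2.0,2.75,-0.3,0,0,0,0.061,2.0,2.75,-0.3,0,0,0,0.061,2.0,2.75,-0.3,0,0,0,0.061,2.0,2.75,-0.3,0,0,0,0.061,2.0,2.75,-0.3,0,0,0,0.061,2.0,2.75,-0.3,0,0,0,0.061,2.0,2.75,-0.3,0,0,0,0.061,2.0,2.75,-0.3,0,0,0,0.061,2.0,2.75,-0.3,0,0,0,0.061,2.0,2.75,-0.3,0,0,0,0.061,2.0,2.75,-0.3,0,0,0,0.061,2.0,2.75,-0.3,0,0,0,0.061,2.0,2.75,-0.3,0,0,0,0.061,2.0,2.75,-0.3,0,0,0,0,0,0,0,0,0,0,0,0,0,0,0]
  newtons: 5

```text
time: 1.77
position: [0.499, -0.1128, 0.1761]
tool_rot: [0.788, 0.615, -0.0, -0.0]
ft_force: [0.2, 0.1, -0.4]
grip_width: 0.0005
grip_force: 0.0
```

send_rows:
  increments: [0,0,0,0.1,0,-1.5,0,0,0,0,0,0,-1.5,0,0,0,0,0,0,-1.5,0,0,0,0,0,0,-1.5,0,0,0,0,0,0,-1.0,0,0,0,0,0,0,-0.3,0,0,0,0,0,0,-0.3,0,0,0,0,0,0,0,0]

```text
time: 2.43
position: [0.4995, -0.1149, 0.1005]
tool_rot: [0.79, 0.613, -0.0, -0.0]
ft_force: [0.0, 0.8, 0.6]
grip_width: 0.0001
grip_force: 0.0
```

send_rows:
  increments: [0,0,0,0,0,-0.2,0,0,0,0,0,0,-0.2,0,0,0,0,0,0,-0.2,0,0,0,0,0,0,-0.2,0,0,0,0,0,0,0,0]

```text
time: 2.85
position: [0.5001, -0.1145, 0.0927]
tool_rot: [0.789, 0.614, 0.0, 0.0]
ft_force: [-0.1, -1.0, 2.2]
grip_width: 0.0001
grip_force: 1.0
```

send_rows:
  increments: [0,0,0,0,0,-0.2,0,0,0,0,0,0,-0.2,0,0,0,0,0,0,-0.2,0,0,0,0,0,0,-0.2,0,0,0,0,0,0,0,0]

```text
time: 3.27
position: [0.5001, -0.1145, 0.0844]
tool_rot: [0.789, 0.614, 0.0, 0.0]
ft_force: [1.4, -0.4, 3.3]
grip_width: 0.0007
grip_force: 1.8
```

send_rows:
  increments: [0,0,0,0,0,-0.1,0,0,0,0,0,0,-0.1,0,0,0,0,0,0,-0.1,0,0,0,0,0,0,0,0]

```text
time: 3.6
position: [0.5001, -0.1145, 0.0815]
tool_rot: [0.789, 0.614, 0.0, 0.0]
ft_force: [0.9, 0.1, 4.1]
grip_width: 0.0004
grip_force: 2.1
```

send_rows:
  increments: [0,0,0,0,0,-0.1,0,0,0,0,0,0,0,0]

```text
time: 3.77
position: [0.5001, -0.1146, 0.0813]
tool_rot: [0.789, 0.614, 0.0, 0.0]
ft_force: [-0.3, 0.1, 9.8]
grip_width: 0.0003
grip_force: 4.7
```

send_rows:
  increments: [0,0,0,0,0,-0.1,0,0,0,0,0,0,0,0]

```text
time: 3.93
position: [0.5002, -0.1146, 0.0812]
tool_rot: [0.789, 0.614, 0.0, 0.001]
ft_force: [-1.0, 0.3, 17.2]
grip_width: 0.0003
grip_force: 8.2
```

It has bottomed at 0.081 with 17 N. I lift off and check that it stays in.

send_rows:
  increments: [0,0,0,0,0,0.2,0,0,0,0,0,0,0.5,0,0,0,0,0,0,2,0,0,0,0,0,0,2,0,0,0,0,0,0,0,0,0,0,0,0,0,0,0,0,0,0,0,0,0,0]

```text
time: 4.52
position: [0.4988, -0.1139, 0.1258]
tool_rot: [0.789, 0.614, -0.0, -0.001]
ft_force: [-0.6, 0.2, -0.5]
grip_width: 0.0007
grip_force: 0.0
```

```bash
python3 - <<'E'
from rig import robot
from h import *
c=robot.camera("scene");cv2.imwrite("pics/s1.png",cv2.resize(c["image"][190:330,190:380,::-1],None,fx=4,fy=4))
W=cloud(c);p=W[(abs(W[...,0]-.5)<.06)&(abs(W[...,1]+.1125)<.06)&(W[...,2]>.055)&(W[...,2]<.095)]
m=p[:,:2]-[.5,-.1125];r=np.hypot(*m.T)
for s in(1,-1):
    q=(r>.028)&(r<.055)&(m[:,1]*s>0);print(q.sum(),p[q].mean(0),np.percentile(p[q][:,2],90))
print(robot.get_obs()["position"])
E
```

```text
<stdin>:7: RuntimeWarning: Mean of empty slice.
  ret = um.true_divide(
Traceback (most recent call last):
IndexError: index -1 is out of bounds for axis 0 with size 0
```

View pics/s1.png

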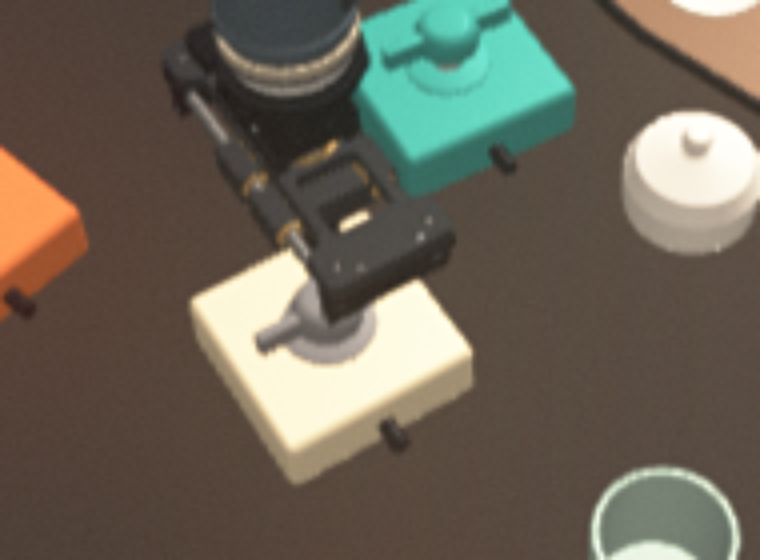

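The button looks lower, and the right ear is seen at crop (270,335). I move beside the near side of the left ear, high up first, and look again to confirm the latch.

send_rows:
  increments: [0,0,0,-0.8,1.6,0,0,0,0,0,-0.8,1.6,0,0,0,0,0,-0.7,1.6,0,0,0,0,0,0,0,0,0]

```text
time: 4.9
position: [0.4729, -0.0633, 0.1251]
tool_rot: [0.789, 0.615, -0.002, -0.004]
ft_force: [-0.9, -0.4, -1.3]
grip_width: 0.0004
grip_force: 0.0
```

```bash
python3 - <<'E'
from rig import robot
from h import *
for n in("scene","top"):
    c=robot.camera(n)
    W=cloud(c);p=W[(W[...,2]>.055)&(W[...,2]<.095)]
    m=p[:,:2]-[.5,-.1125];a=m@[.247,.969];b=m@[.969,-.247]
    q=(a<-.025)&(a>-.05)&(abs(b)<.02);print(n,q.sum(),p[q].mean(0),np.percentile(p[q][:,2],90))
    q=np.hypot(a,b)<.012;print(" cap",q.sum(),np.median(p[q][:,2]) if q.any() else 0)
print(robot.get_obs()["position"])
E
```

```text
scene 63 [ 0.49172233 -0.14813144  0.06780235] 0.07201271730012383
 cap 67 0.0753564598830709<stdin>:7: RuntimeWarning: Mean of empty slice.
  ret = um.true_divide(
Traceback (most recent call last):
IndexError: index -1 is out of bounds for axis 0 with size 0
```

It is latched: the cap is at 75 mm and the ear top at 72 mm. Next I lower beside the ear.

send_rows:
  increments: [0,0,0,0,0,-2,0,0,0,0,0,0,-2,0,0,0,0,0,0,-1.5,0,0,0,0,0,0,-0.8,0,0,0,0,0,0,0,0,0,0,0,0,0,0,0]

```text
time: 5.5
position: [0.4771, -0.067, 0.0632]
tool_rot: [0.79, 0.614, -0.0, -0.0]
ft_force: [0.4, 0.1, -0.2]
grip_width: 0.0003
grip_force: 0.0
```

send_rows:
  increments: [0,0,0,0.42,-0.1,0,0,0,0,0,0.42,-0.1,0,0,0,0,0,0.42,-0.1,0,0,0,0,0,0,0,0,0]

```text
time: 5.83
position: [0.4916, -0.0702, 0.0644]
tool_rot: [0.789, 0.614, 0.001, 0.002]
ft_force: [-0.1, -0.7, -0.1]
grip_width: 0.0008
grip_force: 0.0
```

send_rows:
  increments: [0,0,-0.083,0.35,0.05,0,0,0,0,-0.083,0.35,0.04,0,0,0,0,-0.083,0.36,0.03,0,0,0,0,0,0,0,0,0]

```text
time: 6.17
position: [0.5006, -0.0682, 0.0639]
tool_rot: [0.86, 0.511, 0.0, 0.0]
ft_force: [0.5, 0.6, -0.9]
grip_width: 0.0005
grip_force: 0.1
```

send_rows:
  increments: [0,0,-0.083,0.36,-0.03,0,0,0,0,-0.083,0.36,-0.06,0,0,0,0,-0.083,0.35,-0.07,0,0,0,0,0,0,0,0,0]

```text
time: 6.5
position: [0.5112, -0.0699, 0.0638]
tool_rot: [0.916, 0.401, 0.0, 0.0]
ft_force: [-0.6, 0.8, 0.7]
grip_width: 0.0004
grip_force: 0.3
```

```bash
cat > look.py <<'E'
import sys
from rig import robot
from h import *
c=robot.camera("scene");cv2.imwrite(sys.argv[1],cv2.resize(c["image"][190:330,190:380,::-1],None,fx=4,fy=4))
W=cloud(c);p=W[(W[...,2]>.057)&(W[...,2]<.095)]
m=p[:,:2]-[.5,-.1135];r=np.hypot(*m.T);q=(r>.03)&(r<.052)&(m[:,1]<0)
print(q.sum(),p[q].mean(0),np.percentile(p[q][:,2],90),"twist",np.radians(-104.2)-np.arctan2(*m[q].mean(0)[::-1]))
k=r<.012;print("cap",k.sum(),np.median(p[k][:,2]) if k.any() else 0)
E
python3 look.py pics/s2.png
```

```text
45 [ 0.47837709 -0.14532796  0.0675096 ] 0.07239176929036353 twist 0.3489078395724068
cap 22 0.07507579892781213
```

View pics/s2.png

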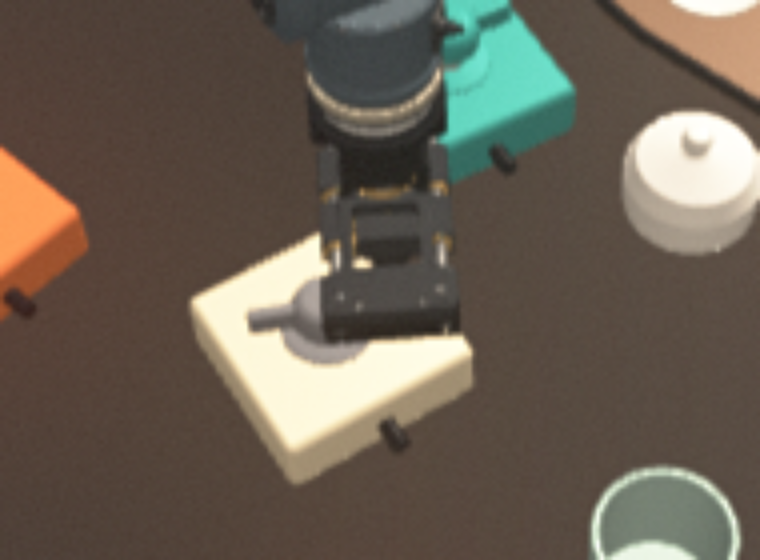

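The head has turned with the ear; the right ear is now at crop (265,318). The twist is about 0.35, still latched. I carry on round the arc.

send_rows:
  increments: [0,0,-0.06,0.34,-0.11,0,0,0,0,-0.06,0.33,-0.14,0,0,0,0,-0.06,0.32,-0.16,0,0,0,0,-0.06,0.27,-0.17,0,0,0,0,-0.06,0.26,-0.18,0,0,0,0,0,0,0,0,0]

```text
time: 7.05
position: [0.5259, -0.0776, 0.0636]
tool_rot: [0.966, 0.26, 0.0, 0.0]
ft_force: [0.4, 1.1, -0.0]
grip_width: 0.0007
grip_force: 0.5
```

```bash
python3 look.py pics/s3.png
```

```text
48 [ 0.46781015 -0.13467096  0.07775852] 0.08355406203561337 twist 0.7411970586108043
cap 3 0.08742181600717905
```

It popped up: ear top 83 mm, twist about 0.74. Now I back off along the arc, clear the ear, and lift.

send_rows:
  increments: [0,0,0.06,-0.53,0.35,0,0,0,0,0.06,-0.5,0.25,0,0,0,0,0.06,-0.5,0.16,0,0,0,0,0.12,-0.55,0.1,0,0,0,0,0.12,-0.55,0.06,0,0,0,0,0.12,-0.53,-0.06,0,0,0,0,0.12,-0.53,-0.06,0,0,0,0,0.12,-0.6,0.15,0,0,0,0,0,-0.9,0.3,0,0,0,0,0,-0.8,0.3,0,0,0,0,0,0,0,0,0]

```text
time: 8.02
position: [0.4629, -0.0606, 0.0634]
tool_rot: [0.795, 0.606, -0.001, -0.002]
ft_force: [-0.8, 0.5, 0.5]
grip_width: 0.0009
grip_force: 0.0
```

send_rows:
  increments: [0,0,0,0,0,1.5,0,0,0,0,0,0,2.5,0,0,0,0,0,0,3,0,0,0,0,0,0,3,0,0,0,0,-1,1,2,0,0,0,0,0,0,0,0,0,0,0,0,0,0,0]

```text
time: 8.6
position: [0.4562, -0.0517, 0.1845]
tool_rot: [0.795, 0.607, 0.001, 0.001]
ft_force: [-0.1, 0.2, -0.8]
grip_width: 0.0007
grip_force: 0.0
```

```bash
python3 look.py pics/s4.png; python3 - <<'E'
from rig import robot
import cv2
cv2.imwrite("pics/s5.png",robot.camera("scene")["image"][:,:,::-1])
E
```

```text
52 [ 0.49114679 -0.15157727  0.07762948] 0.08334938174310812 twist -0.01938920982757253
cap 69 0.08630532142055297
```

View pics/s5.png

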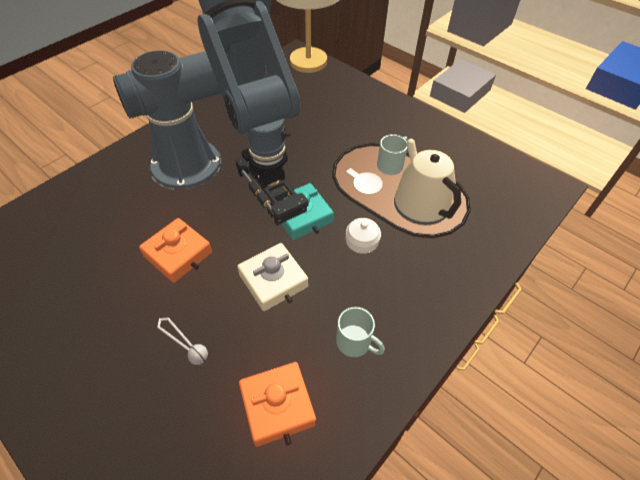

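The button at (272,265) is back up (86 mm) and turned back to rest. The mugs, bowl, kettle and strainer are where they were, and the hand is clear.

```bash
python3 -c "
from rig import robot
print(robot.hand_in())"
```

```text
the job is handed in; nothing more can be done
None
```

The job is handed in, result not reported: the cut-off latched and stayed in untouched, released on a clockwise turn of about 0.74 rad and popped back up to rest, and the tea things look unmoved in the last picture.

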